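# Set the telescoping length stop to the rider mark and hold it

### The arm

A 7-joint arm with a two-finger parallel gripper is mounted at the origin on the work surface; the furniture and walls round the work are solid. World frame = base frame: x ahead of the robot, y to its left, z up, the work surface at z = 0. Lengths are in m, angles in rad, forces in N, time in s.
With the tool pointing down it reaches from about 0.425 to 0.825 m from the base axis. Payload 3.6 kg.
Tool frame: the origin (TCP) lies on the centre line of the jaws, within the pads' length; the fingertips stand 14 mm ahead of it and the grasp point (between the pads) lies 5 mm behind it; z points along the fingers, y is the line along which they close (so a half turn about z gives the same grasp; the last joint's range is limited). The gripper opens to 85 mm and grips with 20 to 120 N. Pads are 22 mm wide; open, the fingers measure 114 mm over their backs; the gripper's body (76 mm by 85 mm) begins 54 mm behind the grasp point. The pads swing forward as they close: fully open they stand 13 mm farther back than shut.
Start: joints at [1.258, 0.615, -0.013, 1.423, 0.008, 1.103, -0.04], TCP at [0.184, -0.623, 0.221] pointing down, gripper open.
Joint ranges: [-3.12, 3.12], [-0.3, 2.06], [-1.34, 1.32], [0.26, 2.42], [-1.36, 4.5], [0.01, 1.98], [-2.84, 2.84]. Speed limits (rad/s): [2.79, 2.79, 3.14, 3.14, 3.14, 3.14, 3.14].

### API

Orientations are given as a rotation vector (axis times angle).
In Python, from workcell import robot, imaging, workorder gives the robot as it stands.
- The arm moves only by the tool send_rows, never from a script. Its argument "plan" is one flat list of numbers, 7 for each row, row after row: the shift along the world's x, y, z in m, then the turn, a rotation vector about the world's x, y, z in rad, then the finger opening in m, from 0 to 0.0854. In form: [x, y, z, rx, ry, rz, claw, x, y, z, rx, ry, rz, claw, ...]. A call has 1 to 5 rows; each row is the pose to reach, as a shift and turn from the pose commanded when the call began; what a row does not reach only later rows make up. A row lasts 1/12 s, in which the tool goes at most 41.7 mm and 7.16 degrees, less where a joint would pass 70% of its speed; a pose out of reach is approached as far as the arm can. A call with a gripper value outside its range is refused whole. The fingers move at their own pace and stop on an object; "squeeze" is the grip in N (left out, the last holds). Time passes only in rows, so rows that repeat a pose let the fingers close. It gives the time, the measured TCP pose, the force, the opening and the grip force at its end, in the units of the state.
- robot.observe(): the state, without advancing time (a new reading comes with each control period).
- imaging.read_camera(name): name is "scene" or "top" or "wrist"; returns a dict with "img" (420x560x3 uint8, red, green, blue), "fx", "fy", "cx", "cy" (pixels), "R" (3x3) and "t" (3): a world point X has camera coordinates R X + t. Camera axes: x right, y down, z forward; pixel columns grow to the right and rows downward; lengths in m; the calibration is good to about 2 mm. A picture is of the moment at which its call begins. There is no depth.
- workorder.job_done(): hands the job in; it is judged then, once.
The state is a dict: "time_s": time; "qpos": joint angles; "joint_velocities": joint speeds; "joint_torque": joint torques, N m; "tcp_pos": TCP position; "tcp_rot": TCP orientation; "wrist_force": force on the tool from outside, world axes, zero at the start; "moment": the same for the moment, N m; "gripper_width": opening from 0.0 (shut) to 1.0 (fully open); "grasp_force": force on a finger pad.
Only numpy, scipy, OpenCV 4.12 (cv2) and the standard library are available. Lean on these libraries where they do the work, as an engineer would, in place of code of your own. Each camera call takes 0.05 s, during which the arm holds its last target. There are 200 camera calls.

### The job

Set the telescoping length stop for the next cut: first slide the yellow transport lock knob all the way across the housing to its open end stop, on the side of the scale. Then grip the black head at the end of the arm so that its red lock button is squeezed fully in, draw the arm out until the head's white pointer is in line with the white mark on the green rider, and finish while still holding the head there with the button squeezed in. Leave the rider where it is and do not disturb the wax tin, the tape measure or the roll of masking tape.

Things in the scene. Friction and masses are not known exactly. Their poses are not given: they have to be found in the camera images.
- stop_bed: Length stop fixed to the table: grey bed 12 mm thick, x -140 to 170, y -42 to 42 mm (to 70 beside the scale, from x = -20), blue housing at the rear, top 52 mm up. Origin on the table under its guide rail. x = the way the arm draws out, +y = the scale's side, z up; directions below are in this frame.
- lock_knob (a point): Grip point of the yellow transport lock knob that stands upright on the housing: grip 24 mm along x, 16 mm along y, from 58 to 98 mm above the table; this point is its centre, 78 mm above the table. The space round it is free down to the housing's top at 52 mm. It moves along +y with joint transport_lock.
- transport_lock (a joint): Travel of the transport lock knob in m: 0 = locked (on the side away from the scale), 0.040 = open, at its end stop on the scale side. It stays where it is left; sliding takes about 3 N. Until it is open a cross bolt keeps the arm from being drawn out (it has at most 16 mm of play).
- grip_head: The black grip head with its arm, pointer and button: head 40 mm along x, 36 mm along y, 24 to 92 mm above the table; grip it above 40 mm. Origin at table height under the head's middle: 10 to 22 mm from stop_bed's origin along x at the start, up to 150 mm drawn out. Red button in its -y side, white pointer to +y. With button in and transport lock open it moves along x with 1 to 2 N.
- head_mid (a point): The place to grip the head: on the middle of the head, 68 mm above the table, halfway between the +y face (19 mm away) and the face of the red button when fully squeezed in (19 mm away on the -y side; 24 mm when out). Fingers close along y. Moves with the arm.
- lock_button (a joint): How far the red lock button (24 mm along x, 28 mm high, centred 68 mm above the table, standing 7 mm proud of the head's -y side) is pressed in, towards +y, in m: 0 = out, arm locked by a spring-loaded brake; 0.005 = fully in, arm free. It springs back when let go. Fully in takes 15 N.
- pointer_tip (a point): Tip of the white pointer on the grip head, 47 mm to +y of the head's middle, 26 mm above the table; moves with the arm.
- rider_mark (a point): The white line across the green rider (12 x 20 x 12 mm) that sits on the scale, top 25 mm above the table. The pointer is in line with it when pointer_tip and this point have the same x in the frame of stop_bed.
- wax_tin: Round metal wax tin, 71 mm across, 25 mm high, standing near the length stop; leave alone. Origin at the centre of its underside.
- tape_measure: Yellow tape measure, 35 x 87 x 64 mm, beyond the length stop; leave alone. Origin at the centre of its underside.
- masking_tape: Roll of masking tape lying flat, 100 mm across, 24 mm high; leave alone. Origin at the centre of its underside.

How it is judged:
On the way, in this order (a step that is already met when the one before it is completed fails the run):
1. the transport lock knob is at its open end stop, with the arm still in (value of joint transport_lock above 0.037 m and x of head_mid in the frame of stop_bed below 0.04 m), for 0.2 s.
2. the lock button is squeezed in before the arm is drawn out (value of joint lock_button above 0.003 m and x of head_mid in the frame of stop_bed below 0.045 m), for 0.1 s.
At the end, for the whole second after the job is handed in: The transport lock is within 4 mm of its open end stop, the fingers grip the head (over 5 N) with the lock button at least 3 mm in, the head is at rest and its pointer is within 4 mm of the rider's mark along the scale (value of joint transport_lock above 0.036 m and value of joint lock_button above 0.003 m and contact force between the fingers and grip_head above 5 N and x of pointer_tip in the frame of rider_mark between -0.004 and 0.004 m and linear speed of grip_head below 0.01 m/s); the arm keeps its last pose, push and grip.
It fails at once if the rider is shifted by more than 4 mm (distance of rider_mark from where it was at the start of the episode above 0.004 m).
It fails at once if the wax tin is moved by more than 25 mm (distance of wax_tin from where it was at the start of the episode above 0.025 m).
It fails at once if the tape measure is moved by more than 25 mm (distance of tape_measure from where it was at the start of the episode above 0.025 m).
It fails at once if the masking tape is moved by more than 25 mm (distance of masking_tape from where it was at the start of the episode above 0.025 m).
It also fails if it takes over 48 s, if anything falls off the work surface, if the arm or the gripper's body presses on something with over 40 N, if the wrist force passes 120 N, or if a joint passes its speed limit or range.

## Working session

There is one attempt and no reset: what is moved stays moved. The work goes in short steps, Python scripts to look and compute and a tool call to move; the robot and the scene stay as the last step left them, time stands still between calls to the robot, and variables do not carry over. Pictures are saved under pics/ and viewed, at most 10 in all, crops included, and the job is handed in when it is done.

Besides the shell and the picture viewer there is one more tool, called after "Call:" by a JSON object that holds its "api" and its "payload", one argument or row to a line. send_rows: Moves the arm, as the interface text tells. Its arguments: {"type":"object","properties":{"plan":{"type":"array","items":{"type":"number"}},"squeeze":{"type":"number"}},"required":["plan"]}

```bash
mkdir -p pics; python3 - <<'E'
from workcell import robot, imaging
import cv2
for n in ("top","scene"):
    d=imaging.read_camera(n); cv2.imwrite(f"pics/{n}0.png",cv2.resize(d["img"][:,:,::-1],(784,588),interpolation=cv2.INTER_CUBIC))
    print(n,d["fx"],d["fy"],d["cx"],d["cy"],d["R"],d["t"])
s=robot.observe(); print(s)
E
```

```text
top 478.3341836688137 478.3341836688137 271.18505822349533 208.38748692781732 [[-0.02023579 -0.99972112 -0.0121738 ]
 [-0.98027989  0.02223338 -0.19635942]
 [ 0.19657532  0.00796025 -0.98045641]] [-0.0951644  0.5962268  1.2274858]
scene 397.69371469409225 397.69371469409225 276.7997867606189 208.57838636653014 [[-0.88924866 -0.45707944  0.01775395]
 [-0.30980949  0.57327158 -0.7585366 ]
 [ 0.33653365 -0.680028   -0.65138853]] [0.47777494 0.31629363 0.80557446]
{'time_s': 0.1, 'qpos': array([ 1.25750054,  0.61581497, -0.01262848,  1.42474841,  0.00810803,
        1.10338032, -0.04038534]), 'joint_velocities': array([ 0.00065415, -0.0011363 , -0.00087092, -0.00483595, -0.00024904,
       -0.00086874, -0.00101351]), 'joint_torque': array([ 1.52587058e-03, -4.70391011e+01,  2.60085845e-01, -1.71571684e+01,
        1.00581729e-02,  5.84637179e-03,  7.45806233e-06]), 'tcp_pos': array([ 0.1836875 , -0.62276832,  0.22045562]), 'tcp_rot': array([-3.10707704e+00, -4.48776013e-01,  5.60386184e-04]), 'wrist_force': array([-0.05790362,  0.68014574,  0.47256245]), 'moment': array([-0.01053696, -0.02276069,  0.03306886]), 'grasp_force': 0.0, 'gripper_width': 1.0018287478278525}
```

View pics/top0.png

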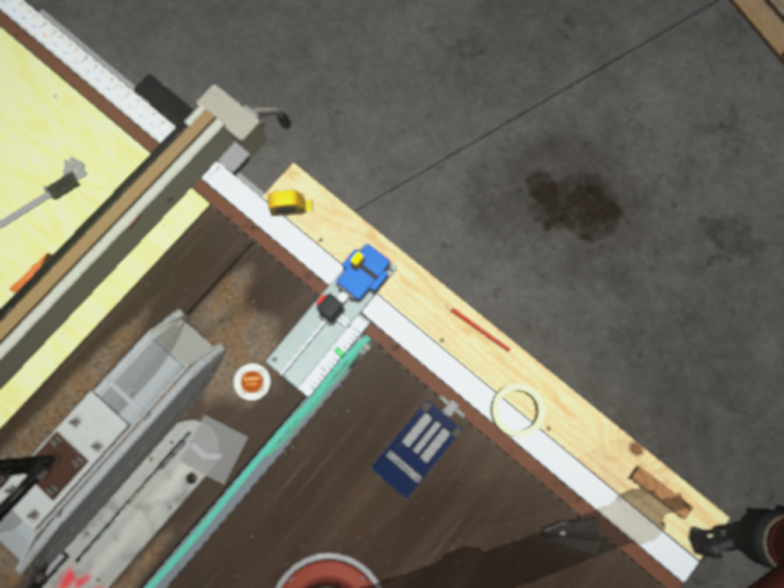

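View pics/scene0.png

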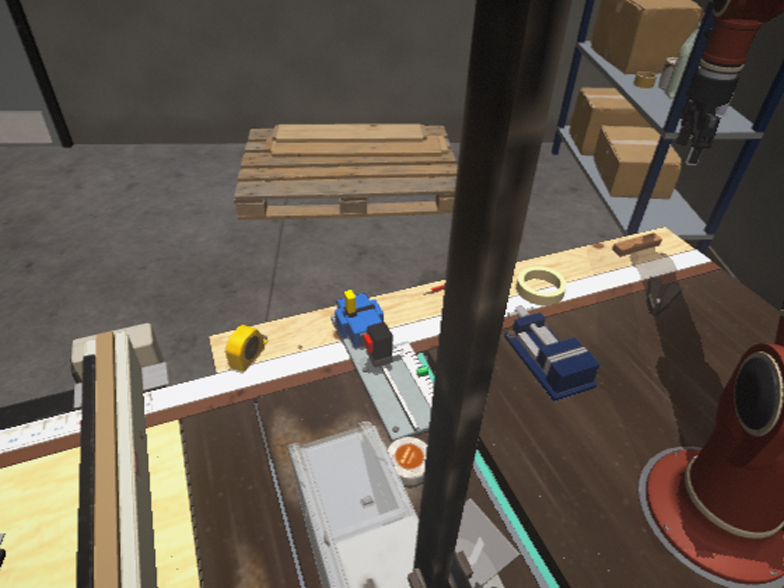

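The top view shows the stop's blue housing near (365,270), with the knob at (356,258). The black head is at (330,307), the green rider at (338,352), the wax tin at (252,381), the tape measure at (287,201) and the masking tape at (517,409). I'll enlarge both views around the stop.

```bash
python3 - <<'E'
from workcell import imaging
import cv2
for n,(u,v,w,h) in {"top":(180,165,110,125),"scene":(225,195,90,120)}.items():
    d=imaging.read_camera(n); im=d["img"][v:v+h,u:u+w,::-1]
    k=6 if n=="scene" else 4.8
    k=4.8
    cv2.imwrite(f"pics/{n}1.png",cv2.resize(im,None,fx=k,fy=k,interpolation=cv2.INTER_CUBIC))
E
```

```text
(no output)
```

View pics/top1.png

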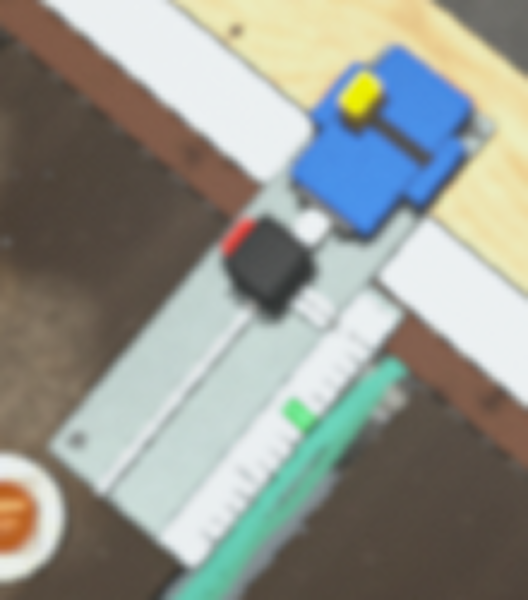

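View pics/scene1.png

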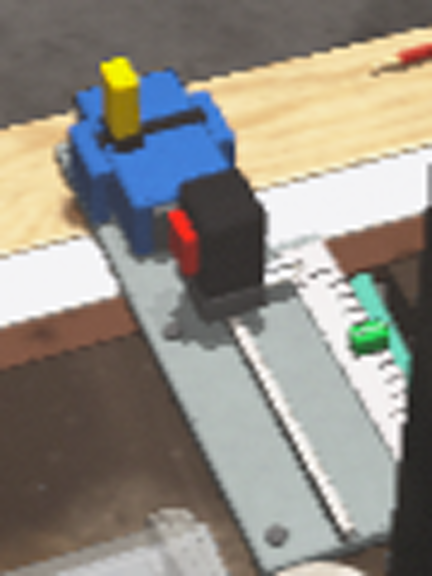

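The top crop shows the bed's front corners at (50,445) and (193,568), and the scale's rear corner at (402,312). The knob top is near (362,92), the head's top near (270,255) and the rider at (298,412). The scene crop shows the knob top at (119,68), the rider at (368,333) and the head's top edge from (180,190) to (262,203). I'll fit the stop's pose to these points.

```bash
cat > h.py <<'E'
import numpy as np
from scipy.optimize import least_squares
from workcell import imaging
def proj(d,X):
    c=d["R"]@np.asarray(X)+d["t"]; return np.array([d["fx"]*c[0]/c[2]+d["cx"],d["fy"]*c[1]/c[2]+d["cy"]])
def world(p,X):
    c,s=np.cos(p[2]),np.sin(p[2]); return np.array([p[0]+c*X[0]-s*X[1],p[1]+s*X[0]+c*X[1],X[2]+p[3]])
E
python3 - <<'E'
from h import *
T=imaging.read_camera("top");S=imaging.read_camera("scene")
t=lambda u,v:(T,np.array([180+u/4.8,165+v/4.8])-.4); s=lambda u,v:(S,np.array([225+u/4.8,195+v/4.8])-.4)
# p: X Y yaw z0 xk yk xh xr yr
obs=[(t(50,445),lambda p:(.17,-.042,.012)),(t(193,568),lambda p:(.17,.07,.012)),(t(402,312),lambda p:(-.02,.07,.012)),(t(493,122),lambda p:(-.14,.042,.012)),
(t(362,92),lambda p:(p[4],p[5],.098)),(s(119,66),lambda p:(p[4],p[5],.098)),
(t(270,254),lambda p:(p[6],0,.092)),(s(222,185),lambda p:(p[6],0,.092)),
(t(298,411),lambda p:(p[7],p[8],.025)),(s(369,328),lambda p:(p[7],p[8],.025)),(s(265,572),lambda p:(.17,-.042,.012))]
f=lambda p:np.concatenate([proj(o[0],world(p,g(p)))-o[1] for o,g in obs])
best=min((least_squares(f,[.6,-.1,y,0,-.07,-.02,.015,.09,.06],x_scale=[.1,.1,.1,.01]+[.01]*5,loss="soft_l1") for y in(0,1.5,3,-1.5,2.2,-2.2,.7,-.7)),key=lambda r:r.cost)
p=best.x;print(np.round(p,4),best.cost);print(np.round(f(p).reshape(-1,2),1))
for n,X in dict(knob=(p[4],p[5],.078),head=(p[6],0,.068),rider=(p[7],p[8],.025)).items(): w=world(p,X);print(n,w.round(4),np.hypot(*w[:2]).round(3))
E
```

```text
[ 5.7310e-01 -2.0500e-02  2.4488e+00  2.1000e-03 -9.0900e-02 -1.4500e-02
  8.9000e-03  6.5300e-02  6.0100e-02] 4.403027660428445
[[-1.2  1. ]
 [ 0.5  1.1]
 [ 0.9 -0. ]
 [ 0.9  0.2]
 [ 0.1  0.1]
 [-0.2  0.1]
 [-0.3 -0.6]
 [-1.3  1.1]
 [-0.1  0.8]
 [-0.5 -0.5]
 [-0.3 -0.7]]
knob [ 0.6523 -0.0674  0.0801] 0.656
head [ 0.5663 -0.0149  0.0701] 0.566
rider [ 0.4845 -0.0251  0.0271] 0.485
```

The fit agrees with the given sizes: the table offset is about 2 mm, residuals are about 1 px, and all points are in reach. The stop's yaw is 140.3°. I'll move above the knob, turning the jaws about +124° so they close along the stop's y.

Call:
{"api": "send_rows", "payload": {
  "plan": [0.0234,0.0278,0,0,0,0.108,0.0854,0.0468,0.0556,0,0,0,0.216,0.0854,0.0702,0.0834,0,0,0,0.324,0.0854,0.0936,0.1112,0,0,0,0.432,0.0854,0.117,0.139,0,0,0,0.54,0.0854]
}}

```text
time_s: 0.72
tcp_pos: [0.3017, -0.483, 0.2216]
tcp_rot: [2.874, 1.269, 0.0]
wrist_force: [0.3, 0.3, 0.8]
gripper_width: 1.002
grasp_force: 0.0
```

Call:
{"api": "send_rows", "payload": {
  "plan": [0.0234,0.0278,0,0,0,0.108,0.0854,0.0468,0.0556,0,0,0,0.216,0.0854,0.0702,0.0834,0,0,0,0.324,0.0854,0.0936,0.1112,0,0,0,0.432,0.0854,0.117,0.139,0,0,0,0.54,0.0854]
}}

```text
time_s: 1.13
tcp_pos: [0.4187, -0.3441, 0.2218]
tcp_rot: [2.431, 1.99, -0.0]
wrist_force: [1.3, -0.2, 0.8]
gripper_width: 0.999
grasp_force: 0.0
```

Call:
{"api": "send_rows", "payload": {
  "plan": [0.0234,0.0278,0,0,0,0.108,0.0854,0.0468,0.0556,0,0,0,0.216,0.0854,0.0702,0.0834,0,0,0,0.324,0.0854,0.0936,0.1112,0,0,0,0.432,0.0854,0.117,0.139,0,0,0,0.54,0.0854]
}}

```text
time_s: 1.55
tcp_pos: [0.5358, -0.2052, 0.2217]
tcp_rot: [1.812, 2.566, -0.0]
wrist_force: [0.4, -0.9, 0.6]
gripper_width: 0.998
grasp_force: 0.0
```

Call:
{"api": "send_rows", "payload": {
  "plan": [0.0234,0.0278,0,0,0,0.108,0.0854,0.0468,0.0556,0,0,0,0.216,0.0854,0.0702,0.0834,0,0,0,0.324,0.0854,0.0936,0.1112,0,0,0,0.432,0.0854,0.117,0.139,0,0,0,0.54,0.0854]
}}

```text
time_s: 1.97
tcp_pos: [0.6528, -0.0664, 0.2215]
tcp_rot: [1.063, 2.956, -0.001]
wrist_force: [0.2, -0.4, 0.9]
gripper_width: 0.998
grasp_force: 0.0
```

```bash
python3 - <<'E'
from h import *
import cv2
d=imaging.read_camera("wrist"); cv2.imwrite("pics/w2.png",cv2.resize(d["img"][:,:,::-1],(784,588)))
np.savez("w2.npz",**{k:d[k] for k in("fx","fy","cx","cy","R","t")})
p=np.array([.5731,-.0205,2.4488,0])
for n,X in dict(knobtop=(-.0909,-.0145,.1),head=(.009,0,.094),rider=(.0653,.0601,.025),c1=(.17,-.042,.012),c2=(.17,.07,.012),c3=(-.02,.07,.012)).items(): print(n,(proj(d,world(p,X))*1.4).round(0))
E
```

```text
knobtop [393. 285.]
head [365.  90.]
rider [271.   4.]
c1 [ 442. -191.]
c2 [ 248. -192.]
c3 [268. 151.]
```

View pics/w2.png

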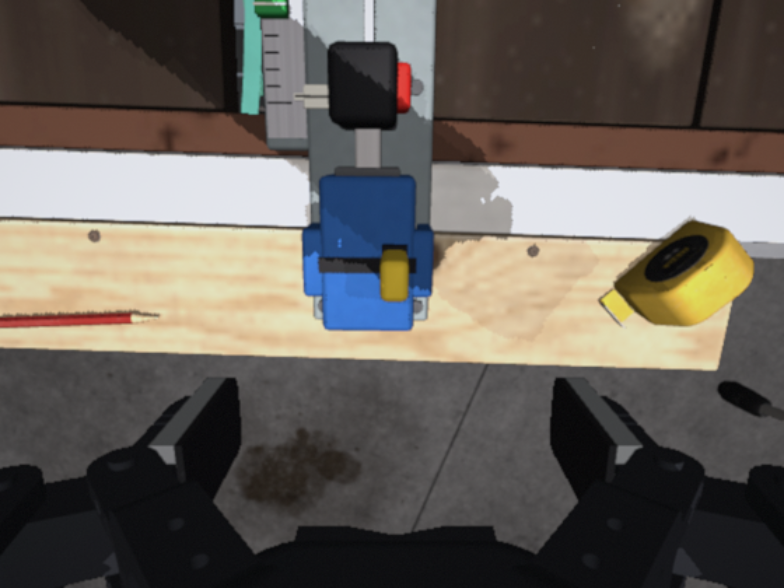

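The wrist view matches the fit. The knob top is near (395,277) against a predicted (393,285), the head top is at (362,85), and the rider is at (271,5). The bed is parallel to the jaws' frame. I'll correct by 2 to 3 mm, descend and grip the knob.

Call:
{"api": "send_rows", "payload": {
  "plan": [-0.001,0.001,-0.035,0,0,0,0.0854,-0.002,0.0015,-0.07,0,0,0,0.0854,-0.002,0.0015,-0.105,0,0,0,0.0854,-0.002,0.0015,-0.13,0,0,0,0.0854,-0.002,0.0015,-0.1415,0,0,0,0.0854],
  "squeeze": 25
}}

```text
time_s: 2.43
tcp_pos: [0.6469, -0.0668, 0.0756]
tcp_rot: [-1.068, -2.947, 0.005]
wrist_force: [-1.2, -0.1, -0.6]
gripper_width: 0.998
grasp_force: 0.0
```

Call:
{"api": "send_rows", "payload": {
  "plan": [0,0,0,0,0,0,0.0,0,0,0,0,0,0,0.0,0,0,0,0,0,0,0.0,0,0,0,0,0,0,0.0,0,0,0,0,0,0,0.0]
}}

```text
time_s: 2.85
tcp_pos: [0.6511, -0.0659, 0.082]
tcp_rot: [1.069, 2.951, 0.002]
wrist_force: [-0.6, 0.1, 0.7]
gripper_width: 0.302
grasp_force: 0.0
```

Call:
{"api": "send_rows", "payload": {
  "plan": [0,0,0,0,0,0,0.0,0,0,0,0,0,0,0.0,0,0,0,0,0,0,0.0,0,0,0,0,0,0,0.0,0,0,0,0,0,0,0.0]
}}

```text
time_s: 3.27
tcp_pos: [0.6508, -0.0658, 0.0817]
tcp_rot: [1.069, 2.951, 0.001]
wrist_force: [-1.5, -0.4, 6.6]
gripper_width: 0.176
grasp_force: 27.4
```

The opening is about 15 mm with 27 N of grip, so the knob is held. I'll slide it along the stop's +y, which is (-0.638, -0.770).

Call:
{"api": "send_rows", "payload": {
  "plan": [-0.0032,-0.0038,0,0,0,0,0,-0.0077,-0.0092,0,0,0,0,0,-0.0121,-0.0146,0,0,0,0,0,-0.0166,-0.02,0,0,0,0,0,-0.0204,-0.0246,0,0,0,0,0],
  "squeeze": 30
}}

```text
time_s: 3.68
tcp_pos: [0.6307, -0.0898, 0.0816]
tcp_rot: [1.068, 2.951, 0.005]
wrist_force: [1.5, 2.8, 6.3]
gripper_width: 0.174
grasp_force: 29.9
```

Call:
{"api": "send_rows", "payload": {
  "plan": [-0.0013,-0.0015,0,0,0,0,0,-0.0026,-0.0031,0,0,0,0,0,-0.0038,-0.0046,0,0,0,0,0,-0.0051,-0.0062,0,0,0,0,0,-0.0051,-0.0062,0,0,0,0,0]
}}

```text
time_s: 4.1
tcp_pos: [0.6268, -0.0944, 0.0817]
tcp_rot: [1.067, 2.95, 0.01]
wrist_force: [3.0, 3.7, 3.9]
gripper_width: 0.176
grasp_force: 29.8
```

Call:
{"api": "send_rows", "payload": {
  "plan": [-0.0006,-0.0008,0,0,0,0,0,-0.0013,-0.0015,0,0,0,0,0,-0.0019,-0.0023,0,0,0,0,0,-0.0026,-0.0031,0,0,0,0,0,-0.0026,-0.0031,0,0,0,0,0]
}}

```text
time_s: 4.52
tcp_pos: [0.6267, -0.0945, 0.0817]
tcp_rot: [1.063, 2.947, 0.019]
wrist_force: [7.6, 5.8, 1.3]
gripper_width: 0.178
grasp_force: 29.4
```

Call:
{"api": "send_rows", "payload": {
  "plan": [-0.0006,-0.0008,0,0,0,0,0,-0.0013,-0.0015,0,0,0,0,0,-0.0019,-0.0023,0,0,0,0,0,-0.0019,-0.0023,0,0,0,0,0,-0.0019,-0.0023,0,0,0,0,0]
}}

```text
time_s: 4.93
tcp_pos: [0.6266, -0.0946, 0.0817]
tcp_rot: [1.06, 2.945, 0.026]
wrist_force: [11.4, 10.3, -1.7]
gripper_width: 0.176
grasp_force: 29.4
```

The knob stopped against rising force (15 N), which points to the end stop. I'll ease off, release, lift and check.

Call:
{"api": "send_rows", "payload": {
  "plan": [0.001,0.0012,0,0,0,0,0,0.0025,0.003,0,0,0,0,0,0.004,0.0048,0,0,0,0,0.03,0.004,0.0048,0,0,0,0,0.06,0.004,0.0048,0,0,0,0,0.0854]
}}

```text
time_s: 5.35
tcp_pos: [0.622, -0.0988, 0.0789]
tcp_rot: [-1.07, -2.95, 0.005]
wrist_force: [-0.5, 0.1, -0.2]
gripper_width: 0.594
grasp_force: 0.0
```

Call:
{"api": "send_rows", "payload": {
  "plan": [0,0,0,0,0,0,0.0854,0,0,0,0,0,0,0.0854,0,0,0.03,0,0,0,0.0854,0,0,0.065,0,0,0,0.0854,0,0,0.1,0,0,0,0.0854]
}}

```text
time_s: 5.77
tcp_pos: [0.6226, -0.098, 0.18]
tcp_rot: [-1.069, -2.951, 0.002]
wrist_force: [1.4, 0.7, 1.1]
gripper_width: 1.001
grasp_force: 0.0
```

```bash
python3 - <<'E'
from h import *
from workcell import robot
import cv2
d=imaging.read_camera("wrist"); cv2.imwrite("pics/w3.png",cv2.resize(d["img"][:,:,::-1],(784,588)))
p=np.array([.5731,-.0205,2.4488,0])
for n,X in dict(knobopen=(-.088,.0245,.1),knobc=(-.088,.02,.1),head=(.009,0,.094),rider=(.0653,.0601,.025)).items(): print(n,(proj(d,world(p,X))*1.4).round(0))
print(robot.observe()["tcp_pos"],robot.observe()["tcp_rot"],robot.observe()["qpos"].round(2))
E
```

```text
knobopen [403. 307.]
knobc [412. 307.]
head [460.  86.]
rider [334. -10.]
[ 0.62772516 -0.09730787  0.18898142] [1.0668927  2.94212321 0.00523438] [ 0.46  0.68 -0.61  1.51  0.42  1.07  0.63]
```

View pics/w3.png

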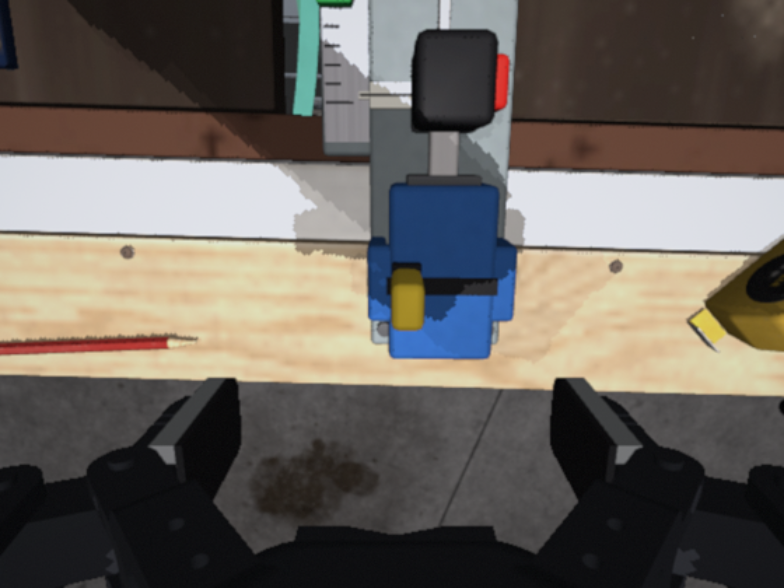

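The knob now covers the slot's scale-side end at (407,298), and it resisted further push there, so it is open. The head's top is at (455,80) and the red button at (502,82), so the head is about 2 mm further along +x and +y than the fit. Next I'll move over the head and descend.

Call:
{"api": "send_rows", "payload": {
  "plan": [-0.02,0.027,0,0,0,0,0.0854,-0.041,0.055,0,0,0,0,0.0854,-0.062,0.082,0,0,0,0,0.0854,-0.062,0.082,0,0,0,0,0.0854,-0.062,0.082,0,0,0,0,0.0854]
}}

```text
time_s: 6.23
tcp_pos: [0.5605, -0.0135, 0.1804]
tcp_rot: [-1.063, -2.956, 0.001]
wrist_force: [0.0, -1.4, 0.5]
gripper_width: 1.003
grasp_force: 0.0
```

```bash
python3 - <<'E'
from h import *
from workcell import robot
import cv2
d=imaging.read_camera("wrist"); cv2.imwrite("pics/w4.png",cv2.resize(d["img"][:,:,::-1],(784,588)))
p=np.array([.5731,-.0205,2.4488,0])
for n,X in dict(head=(.012,0.0015,.092),pointer=(.012,.047,.026),rider=(.0653,.0601,.025),rider2=(.0753,.0601,.025),c2=(.17,.07,.012),c1=(.17,-.042,.012)).items(): print(n,(proj(d,world(p,X))*1.4).round(0))
o=robot.observe();print(o["tcp_pos"],o["tcp_rot"]); 
print("tcp", (proj(d,o["tcp_pos"])*1.4).round(), (proj(d,np.r_[o["tcp_pos"][:2],.092])*1.4).round())
E
```

```text
head [397. 305.]
pointer [322. 275.]
rider [297. 185.]
rider2 [296. 167.]
c2 [274. -10.]
c1 [477.  -9.]
[ 0.56162159 -0.01559293  0.18010075] [ 1.06798481e+00  2.95396820e+00 -1.83558680e-03]
tcp [392. 381.] [393. 305.]
```

View pics/w4.png

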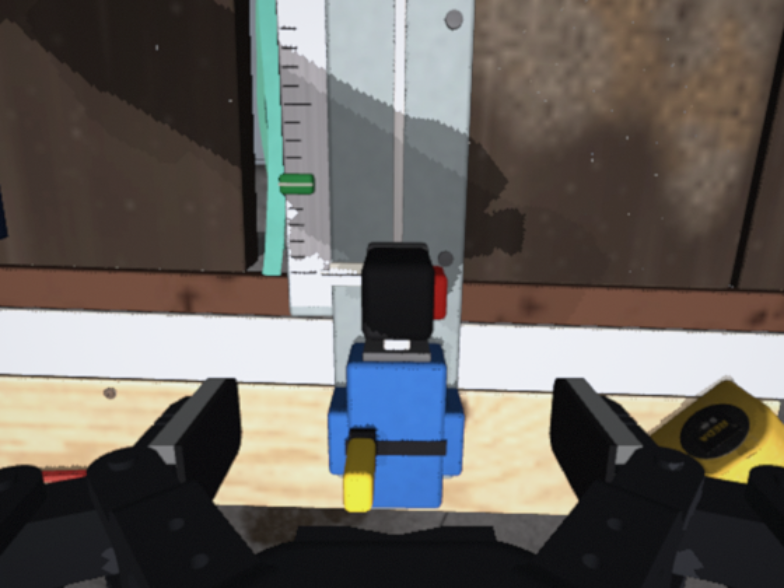

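The rider's mark line is at (297,185), exactly as predicted. The pointer is near v=272, the head top's centre near (397,297) and the button at (440,292). The head sits about 3 mm along +x and 2 mm along -y from the TCP, so I'll correct, descend and squeeze.

Call:
{"api": "send_rows", "payload": {
  "plan": [-0.001,0.0034,-0.025,0,0,0,0.0854,-0.001,0.0034,-0.055,0,0,0,0.0854,-0.001,0.0034,-0.085,0,0,0,0.0854,-0.001,0.0034,-0.105,0,0,0,0.0854,-0.001,0.0034,-0.115,0,0,0,0.0854],
  "squeeze": 50
}}

```text
time_s: 6.7
tcp_pos: [0.5596, -0.0144, 0.0616]
tcp_rot: [-1.072, -2.948, 0.005]
wrist_force: [-0.2, 0.0, -0.6]
gripper_width: 1.001
grasp_force: 0.0
```

Call:
{"api": "send_rows", "payload": {
  "plan": [0,0,0,0,0,0,0.06,0,0,0,0,0,0,0.05,0,0,0,0,0,0,0.02,0,0,0,0,0,0,0.0,0,0,0,0,0,0,0.0]
}}

```text
time_s: 7.12
tcp_pos: [0.5621, -0.0132, 0.0679]
tcp_rot: [1.07, 2.95, -0.003]
wrist_force: [-3.2, -2.2, 10.0]
gripper_width: 0.41
grasp_force: 51.8
```

Call:
{"api": "send_rows", "payload": {
  "plan": [0,0,0,0,0,0,0.0,0,0,0,0,0,0,0.0,0,0,0,0,0,0,0.0,0,0,0,0,0,0,0.0,0,0,0,0,0,0,0.0]
}}

```text
time_s: 7.53
tcp_pos: [0.5621, -0.0133, 0.0679]
tcp_rot: [1.07, 2.949, -0.002]
wrist_force: [-2.3, -3.5, 8.8]
gripper_width: 0.41
grasp_force: 51.6
```

The opening has bottomed out with 52 N of grip, so the button is in. I'll draw out about 43 mm, then measure.

Call:
{"api": "send_rows", "payload": {
  "plan": [-0.0031,0.0026,0,0,0,0,0,-0.0077,0.0064,0,0,0,0,0,-0.0123,0.0102,0,0,0,0,0,-0.0169,0.014,0,0,0,0,0,-0.02,0.0166,0,0,0,0,0]
}}

```text
time_s: 7.95
tcp_pos: [0.5424, 0.0033, 0.0679]
tcp_rot: [1.07, 2.948, -0.002]
wrist_force: [-0.5, -3.2, 8.3]
gripper_width: 0.409
grasp_force: 51.6
```

Call:
{"api": "send_rows", "payload": {
  "plan": [-0.0031,0.0026,0,0,0,0,0,-0.0077,0.0064,0,0,0,0,0,-0.0115,0.0096,0,0,0,0,0,-0.0131,0.0108,0,0,0,0,0,-0.0131,0.0108,0,0,0,0,0]
}}

```text
time_s: 8.37
tcp_pos: [0.5289, 0.0147, 0.0679]
tcp_rot: [1.069, 2.949, -0.002]
wrist_force: [-2.9, -1.6, 10.3]
gripper_width: 0.408
grasp_force: 51.8
```

```bash
python3 - <<'E'
from h import *
from workcell import robot
import cv2
d=imaging.read_camera("wrist"); cv2.imwrite("pics/w5.png",cv2.resize(d["img"][60:340,120:400,::-1],None,fx=2.1,fy=2.1,interpolation=cv2.INTER_CUBIC))
p=np.array([.5731,-.0205,2.4488,0])
f=lambda X:((proj(d,world(p,X))-[120,60])*2.1).round(0)
for x in (.045,.05,.055,.06,.065,.07): print(x,"ptr26",f((x,.047,.026)),"rider25",f((x,.058,.025)))
o=robot.observe();print(o["tcp_pos"],o["tcp_rot"],o["wrist_force"])
E
```

```text
0.045 ptr26 [169. 412.] rider25 [129. 411.]
0.05 ptr26 [168. 395.] rider25 [128. 394.]
0.055 ptr26 [167. 377.] rider25 [126. 376.]
0.06 ptr26 [166. 359.] rider25 [125. 358.]
0.065 ptr26 [164. 341.] rider25 [123. 340.]
0.07 ptr26 [163. 322.] rider25 [122. 321.]
[0.528943   0.01463302 0.06791588] [ 1.06964857e+00  2.94932818e+00 -1.47605076e-03] [-3.4296206  -2.07213588  9.53838465]
```

View pics/w5.png

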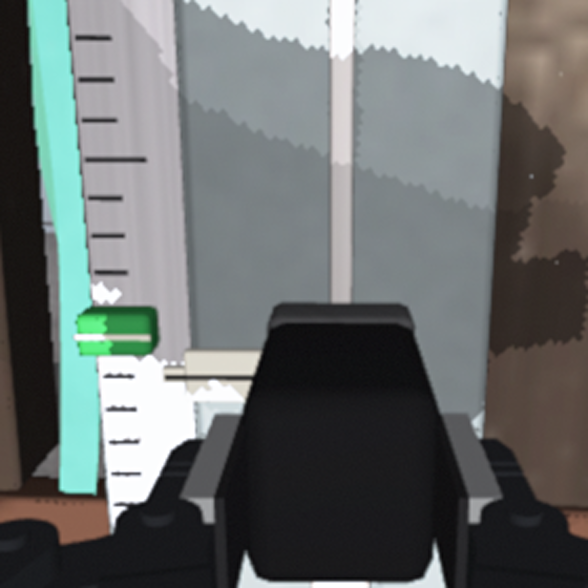

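The rider's mark is at v=338 (x≈65.6 mm) and the pointer's centre line at v=378 (x≈54.8 mm), so 10.8 mm remain.

Call:
{"api": "send_rows", "payload": {
  "plan": [-0.002,0.0017,0,0,0,0,0,-0.0045,0.0037,0,0,0,0,0,-0.0068,0.0057,0,0,0,0,0,-0.0083,0.0069,0,0,0,0,0,-0.0083,0.0069,0,0,0,0,0]
}}

```text
time_s: 8.83
tcp_pos: [0.521, 0.0214, 0.0679]
tcp_rot: [1.069, 2.949, -0.001]
wrist_force: [-2.6, -1.1, 10.1]
gripper_width: 0.411
grasp_force: 51.8
```

```bash
python3 - <<'E'
from h import *
from workcell import robot
import cv2
d=imaging.read_camera("wrist"); cv2.imwrite("pics/w6.png",cv2.resize(d["img"][150:290,140:280,::-1],None,fx=4.2,fy=4.2,interpolation=cv2.INTER_CUBIC))
p=np.array([.5731,-.0205,2.4488,0])
f=lambda X:((proj(d,world(p,X))-[140,150])*4.2).round(0)
for x in (.06,.065,.07): print(x,"ptr26",f((x,.047,.026)),"rider25",f((x,.058,.025)))
o=robot.observe();print(o["tcp_pos"],o["wrist_force"],o["grasp_force"])
E
```

```text
0.06 ptr26 [252. 414.] rider25 [171. 412.]
0.065 ptr26 [249. 379.] rider25 [168. 377.]
0.07 ptr26 [247. 343.] rider25 [165. 341.]
[0.52099702 0.02138293 0.06790752] [-2.99202394 -1.86849575 10.27160885] 51.847669780254364
```

View pics/w6.png

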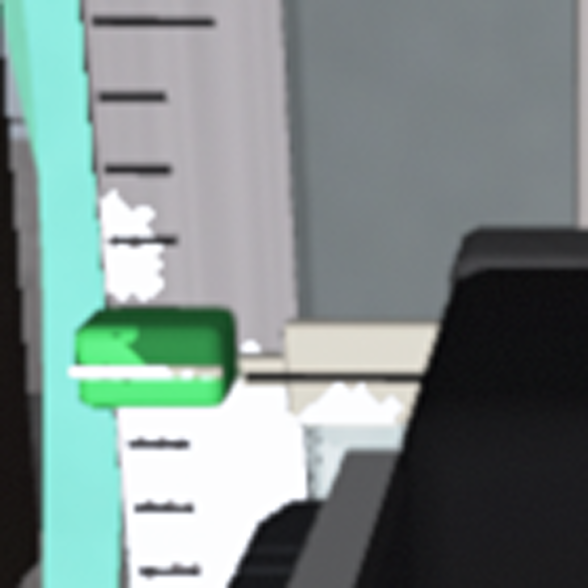

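The mark is at v=372 and the pointer line at v=376, which is 0.6 mm apart, with 52 N of grip still held. I'll hand in.

```bash
python3 -c "
from workcell import workorder
print(workorder.job_done())"
```

```text
the job is handed in; nothing more can be done
None
```

The job is handed in, but no pass/fail verdict came back: the knob is at its open end stop, the head is gripped at about 52 N with the button judged in from the finger opening, and the pointer is about 0.6 mm from the rider's mark in the last wrist picture.

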